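Hang the pocket clip in the neck of a pencil barrel

ROBOT

A 6-joint arm with a two-finger parallel gripper is mounted at the origin on the work surface. World frame = base frame: x ahead of the robot, y to its left, z up, the work surface at z = 0. Lengths are in m, angles in rad, forces in N, time in s.
With the tool pointing down it reaches from about 0.375 to 0.975 m from the base axis. Payload 3.8 kg.
Tool frame: the origin (TCP) lies between the finger pads; the fingertips stand 22 mm ahead of it and the grasp point (between the pads) lies 3 mm ahead of it; z points along the fingers, y is the direction in which the jaws open and shut (so a half turn about z gives the same grasp; the last joint's range is limited). The gripper opens to 85 mm and grips with 20 to 120 N. Pads are 22 mm wide; open, the fingers measure 114 mm over their backs; the gripper's body (76 mm by 85 mm) begins 54 mm behind the grasp point. The pads swing forward as they close: fully open they stand 13 mm farther back than shut.
Start: joints at [-1.301, 0.264, 1.604, -0, 1.274, -0.037], TCP at [0.204, -0.643, 0.253] pointing down, gripper open.
Joint ranges: [-2.63, 2.63], [-0.94, 2.18], [0.31, 2.57], [-1.31, 4.45], [0, 2.66], [-2.55, 2.55]. Speed limits (rad/s): [2.57, 2.57, 3.14, 3.14, 3.14, 3.14].

INTERFACE

Orientations are given as a rotation vector (axis times angle).
In Python, from workcell import * gives the robot as it stands.
- The arm moves only by the tool step_arm, never from a script. Its argument "motion" is a list that holds one entry, the list of rows, each a list of 7 numbers: the finger opening in m, from 0 to 0.0854, then the shift along the world's x, y, z in m, then the turn, a rotation vector about the world's x, y, z in degrees. A call has exactly 8 rows; each row is the pose to reach, as a shift and turn from the pose measured when the call began; what a row does not reach only later rows make up. A row lasts 1/8 s, in which the tool goes at most 62.5 mm and 10.7 degrees, less where a joint would pass 70% of its speed; a pose out of reach is approached as far as the arm can. A call with a gripper value outside its range is refused whole. The fingers move at their own pace and stop on an object; "newtons" is the grip in N (left out, the last holds). Time passes only in rows, so rows that repeat a pose let the fingers close, or fill a call up. It gives the time, the measured TCP pose, the force and the opening at its end, in the units of the state.
- read_state(): the state, without advancing time (a new reading comes with each control period).
- read_camera(name): name is "side" or "top"; returns (picture, depth): 400x640x3 uint8, blue, green, red; 400x640 float32, m along the optical axis (not along the pixel's ray), 0 where there is no reading.
- get_calibration(name): a dict with "K" (3x3 intrinsics, pixels), "world_from_camera" (4x4, takes a point from camera to world coordinates). Camera axes: x right, y down, z forward; pixel columns grow to the right and rows downward; lengths in m; the calibration is good to about 2 mm. A picture is of the moment at which its call begins. get_calibration takes no time and is no camera call.
- finish_job(): hands the job in, once; it reports no verdict.
Trained networks look in the newest picture that a camera, given by its name, has taken for a name from the list of things; names that differ only in an ending like _2 or _b are one class to them, and where a whole thing is asked for, a point or a joint stands for the part that bears it (a point fixed in the world has none). Each returns a list of dicts, best first, with "score" (0 to 1); they miss things now and then, are a little off and sometimes report something else, mostly with a low value. They report only what shows in the picture. A call takes as long as a camera call. They do not tell look-alikes from the thing itself.
- spot_in(camera, thing): "xyz" ([x, y, z] in m, in the coordinates of the camera as it stood for that picture, good to about 4 mm: the middle of the surface that is visible of it).
- regions_of(camera, thing): "region" (400x640 bool, what is visible of it).
The state is a dict: "time": time; "q": joint angles; "joint_vel": joint speeds; "joint_torque": joint torques, N m; "tool_pos": TCP position; "tcp_rot": TCP orientation; "wrist_force": force on the tool from outside, world axes, zero at the start; "torque": the same for the moment, N m; "width": opening from 0.0 (shut) to 1.0 (fully open).
Only numpy, scipy, OpenCV 4.12 (cv2) and the standard library are available. Lean on these libraries where they do the work, as an engineer would, in place of code of your own. Each camera call takes 0.05 s, during which the arm holds its last target. There are 200 camera calls.

TASK

Take the chrome pocket clip off its walnut block and slide it sideways, gap first, onto the narrow neck of the black pencil barrel lying in the sprung cradle, with the clip's blade pointing towards the barrel's conical nose. Feel for the neck and push the clip home with a gentle press that makes the cradle give a few millimetres under the seated clip, but never force the clip or push the cradle to the bottom of its travel; then let go and leave the clip hanging in the neck, cradle sprung back up, and the other things on the table where they were.

Things in the scene. Friction and masses are not known exactly. Their poses are not given: they have to be found in the camera images.
- clip: Chrome pocket clip, about 25 g: a C-shaped collar 11 mm long with a blade. Origin mid-length on its bore's axis; x along the bore towards the blade's free end; z up, gap at -z. Bore 11 mm wide; the gap's two lips are 9.5 mm apart, 2.75 mm below the origin. Starts standing on the block, gap down, its underside 9 mm below the origin; highest point 12.3 mm above it.
- blade_tip (a point): Free end of the clip's blade, 41.5 mm along clip x and 11.5 mm up clip z from the clip's origin; the blade is 7 mm wide, 1.6 mm thick, level, and its underside is 10.7 mm above the origin.
- block: Low walnut block, fixed, 70 x 60 x 15 mm, that the clip stands on. Origin at the centre of its underside.
- stand: Fixed stand: wooden base 150 x 70 x 12 mm with a sprung aluminium cradle. Origin at the centre of its underside, x along the barrel towards the nose, z up. The cradle's two forks are at x = +-42 mm (10 mm long, 24 mm wide, tops 3 mm above the barrel's axis); between them all is clear down to the cradle bar, its top 15 mm below the axis.
- seat (a point): On the barrel's axis midway between the forks, 55 mm above the table with the cradle up; moves with the cradle. x along the barrel to its steel nose cone (push button at -x), z up. Barrel: matte black, 13 mm thick, held fast. The gap does not pass over 13 mm: there the lips rest on it, the clip's origin 7.2 mm above the axis.
- cradle (a joint): How far cradle and barrel are pushed down, m: 0 = up, 0.010 = bottom of travel. Spring: about 2.3 N starts it moving, then about 0.8 N per mm, so 3 mm takes about 4.7 N and the bottom about 10 N.
- cup: Squat blue ceramic cup, 84 mm wide, 70 mm high, a bystander. Origin at the centre of its underside.
- sleeve: Red acrylic grip sleeve standing on end, 19 mm across, 35 mm high, a bystander. Origin at the centre of its underside.
- eraser: White eraser, 45 x 22 x 13 mm, a bystander. Origin at the centre of its underside.
- driver: Small screwdriver lying flat, 140 mm long, a bystander. Origin under its middle.
- oil: Small amber glass jar, 40 mm across, 75 mm high, a bystander. Origin at the centre of its underside.
- flank (a point): Centre of the clip's +y outer flank, at clip (0, 10.5, -2) mm. The two flat flanks, 21 mm apart (y = +-10.5 mm), 11 mm long, z = -9 to +5 mm, are the place to grip, from above, across clip y. They are skirts 3 mm thick; inside, 15 mm apart, they pass either side of the barrel with 1 mm to spare each side.
- rail (a point): Point 25 mm straight above seat, same axes. The NECK: 15 mm long, 7 mm thick, square shoulders, lets the gap through. Its middle lies anywhere from 18 mm behind to 18 mm ahead (along x) of seat, differs each time and is not measured: find it by eye or feel. Fully home, the bore hangs on the neck, the clip's origin 2 mm below the axis.
Mind the look-alikes: they are no part of the job. Of the things shaped like the stand, the wooden one is meant.

How it is judged:
By the outcome, as a careful person would: the job done as asked, in the order asked, and still so for the second after the job is handed in, with the robot touching nothing.
It also fails if it takes over 58 s, if anything falls off the work surface, if the arm or the gripper's body presses on something with over 40 N, if the wrist force passes 120 N, or if a joint passes its speed limit or range.

## Working session

There is one attempt and no reset: what is moved stays moved. The work goes in short steps, Python scripts to look and compute and a tool call to move; the robot and the scene stay as the last step left them, time stands still between calls to the robot, and variables do not carry over. Pictures are saved under pics/ and viewed, on a budget of 10 in all, crops included, one or two more only if the job needs it, and the job is handed in when it is done.

Besides the shell and the picture viewer there is one more tool, called after "Request:" as a command line: name --argument value ..., lists and objects as JSON in quotes. step_arm: Moves the arm, as the interface text tells. Its arguments: {"type":"object","properties":{"motion":{"type":"array"},"newtons":{"type":"number"}},"required":["motion"]}

```bash
mkdir -p pics; cat > h.py <<'E'
from workcell import *
import numpy as np, cv2
def cam(n):
    c=get_calibration(n); return np.array(c["K"]),np.array(c["world_from_camera"])
def w(n,p):
    K,T=cam(n); return (T@np.r_[p,1])[:3]
def px2w(n,u,v,d):
    K,T=cam(n); return w(n,np.array([(u-K[0,2])/K[0,0]*d,(v-K[1,2])/K[1,1]*d,d]))
def w2px(n,P):
    K,T=cam(n); p=np.linalg.inv(T)@np.r_[P,1]; q=K@p[:3]; return q[:2]/q[2]
def cloud(n,d):
    K,T=cam(n); v,u=np.mgrid[:400,:640]
    P=np.stack([(u-K[0,2])/K[0,0]*d,(v-K[1,2])/K[1,1]*d,d],-1)
    return P@T[:3,:3].T+T[:3,3]
E
python3 - <<'E'
from h import *
ims=[]
for n in("top","side"):
    p,d=read_camera(n); np.save(f"{n}_d.npy",d); np.save(f"{n}_p.npy",p); cv2.imwrite(f"pics/{n}0.png",p)
    K,T=cam(n); print(n,K[0,0],T[:3].round(3).tolist())
    for t in("clip","stand","block","cup","sleeve","eraser","driver","oil"):
        print(t,[(round(r["score"],2),w(n,r["xyz"]).round(3).tolist(),w2px(n,w(n,r["xyz"])).round().tolist()) for r in spot_in(n,t)[:3]])
print(read_state())
E
```

```text
top 486.72181497523695 [[0.001, -1.0, 0.024, 0.518], [-1.0, -0.001, -0.004, -0.011], [0.004, -0.024, -1.0, 1.234]]
clip []
stand [(0.9, [0.528, -0.173, 0.013], [382.0, 210.0]), (0.78, [0.528, -0.331, 0.013], [445.0, 210.0])]
block [(0.57, [0.562, 0.211, 0.013], [229.0, 196.0])]
cup [(0.72, [0.736, 0.078, 0.018], [282.0, 127.0]), (0.47, [0.519, -0.166, 0.061], [382.0, 214.0])]
sleeve [(0.52, [0.39, 0.043, 0.034], [296.0, 266.0]), (0.52, [0.564, 0.213, 0.015], [228.0, 195.0]), (0.29, [0.522, -0.168, 0.06], [383.0, 212.0])]
eraser [(0.63, [0.388, 0.294, 0.013], [196.0, 266.0])]
driver [(0.55, [0.729, -0.185, 0.022], [387.0, 129.0])]
oil [(0.21, [0.739, 0.077, 0.02], [283.0, 125.0])]
side 434.77308426699557 [[-0.975, -0.164, 0.152, 0.426], [-0.224, 0.671, -0.707, 0.708], [0.014, -0.723, -0.69, 0.764]]
clip [(0.69, [0.569, 0.229, 0.038], [301.0, 286.0])]
stand [(0.89, [0.524, -0.159, 0.015], [355.0, 174.0]), (0.75, [0.529, -0.336, 0.015], [364.0, 136.0]), (0.29, [0.39, 0.051, 0.03], [400.0, 239.0])]
block [(0.76, [0.563, 0.223, 0.022], [305.0, 289.0])]
cup [(0.87, [0.736, 0.072, 0.049], [
[... 234 characters left out ...]
[(0.96, [0.652, 0.228, 0.053], [260.0, 273.0])]
{'time': 0.9, 'q': array([-1.30094070e+00,  2.63883509e-01,  1.60398859e+00,  1.47133505e-05,
        1.27369514e+00, -3.69139091e-02]), 'joint_vel': array([-0.00139951,  0.00054555,  0.00072822,  0.00059726, -0.00089894,
        0.00075771]), 'joint_torque': array([-2.70131626e-03, -5.15056944e+01, -3.67730176e+01, -1.03449922e-04,
        7.35378471e-04,  1.45034176e-05]), 'tool_pos': array([ 0.20383116, -0.64349125,  0.25329702]), 'tcp_rot': array([3.10468681e+00, 4.79974889e-01, 2.65879133e-05]), 'wrist_force': array([0.05642331, 0.29302144, 0.54092684]), 'torque': array([ 0.012027  , -0.04051   ,  0.01837874]), 'width': 1.0017075967921656}
```

View pics/top0.png

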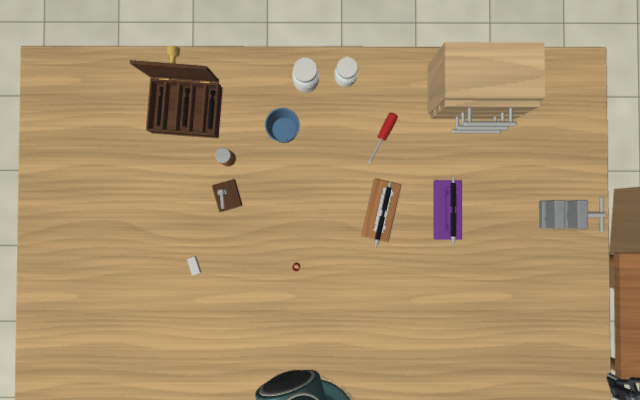

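View pics/side0.png

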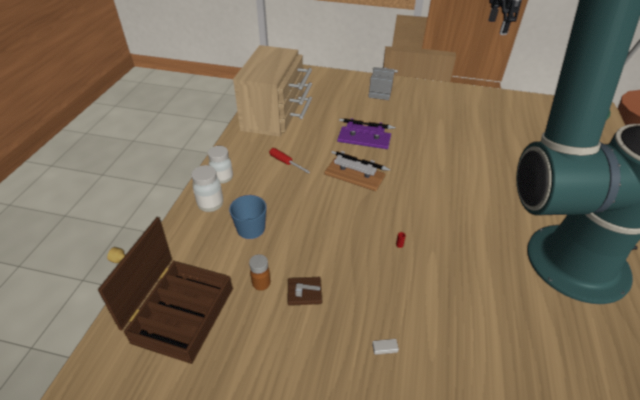

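The top view shows the wooden stand at about (382,210), the purple look-alike at (447,210), and the clip on its block at (227,195). The side view shows the stand at (356,170) and the clip at (304,288). Next I'll view enlarged crops of these in one picture.

```bash
python3 - <<'E'
from h import *
t=np.load("top_p.npy"); s=np.load("side_p.npy")
def cr(p,u,v): return cv2.resize(p[v-37:v+38,u-50:u+50],(400,300),interpolation=cv2.INTER_CUBIC)
cv2.imwrite("pics/c1.png",np.vstack([np.hstack([cr(t,382,210),cr(t,227,195)]),np.hstack([cr(s,356,170),cr(s,304,288)])]))
d=np.load("top_d.npy");C=cloud("top",d)
# wooden base: points z 0.005..0.02 near stand
def rect(m,name):
    P=C[m][:,:2]; r=cv2.minAreaRect((P*1000).astype(np.float32)); print(name,m.sum(),np.median(C[m][:,2]).round(4),r)
print("table z",np.median(C[300:330,100:200,2]))
v,u=np.mgrid[:400,:640]
near=(abs(u-382)<30)&(abs(v-210)<40)
rect(near&(C[...,2]>.006)&(C[...,2]<.02),"base")
rect(near&(C[...,2]>.047)&(C[...,2]<.075),"barrel")
nb=(abs(u-227)<22)&(abs(v-195)<22)
rect(nb&(C[...,2]>.008)&(C[...,2]<.05),"block")
rect(nb&(C[...,2]>.025)&(C[...,2]<.06),"clip")
m=nb&(C[...,2]>.025)
for a,b in zip(np.argwhere(m),C[m]): print(a[::-1],b.round(4),t[a[0],a[1]])
E
```

```text
table z 0.0008951620243891067
base 1175 0.0123 ((526.1907348632812, -171.36517333984375), (139.96546936035156, 191.14976501464844), 89.04492950439453)
barrel 353 0.0603 ((515.4251708984375, -166.57379150390625), (24.033998489379883, 158.75538635253906), 77.15558624267578)
block 674 0.0158 ((564.04541015625, 218.3331298828125), (70.24290466308594, 60.931884765625), 16.76016616821289)
clip 83 0.0359 ((554.325439453125, 228.8241424560547), (21.100465774536133, 44.829280853271484), 89.216796875)
[238 179] [ 0.5179 -0.0114  1.2335] [106 150 181]
[218 190] [0.5765 0.2358 0.0295] [111 120 127]
[219 190] [0.5761 0.2316 0.0378] [154 159 157]
[220 190] [0.5762 0.2297 0.0349] [159 164 161]
[221 190] [0.5761 0.2266 0.0386] [159 164 162]
[222 190] [0.5763 0.225  0.0341] [132 137 136]
[223 190] [0.5764 0.2231 0.0313] [96 99 99]
[224 190] [0.5766 0.2214 0.027 ] [120 123 121]
[225 190] [0.5764 0.218  0.0321] [117 120 119]
[217 191] [0.5742 0.2391 0.0253] [126 134 142]
[218 191] [0.5739 0.2354 0.0314] [137 141 140]
[219 191] [0.5736 0.2313 0.0395] [159 165 162]
[220 191] [0.5736 0.2289 0.0389] [159 1
[... 2741 characters left out ...]
4] [0.5417 0.224  0.0381] [163 167 166]
[223 204] [0.5418 0.2221 0.0351] [120 129 135]
[248 204] [ 0.5179 -0.0114  1.2335] [114 162 196]
[221 205] [0.5392 0.2264 0.0383] [145 152 152]
[222 205] [0.5393 0.2242 0.0372] [161 166 165]
[223 205] [0.5392 0.2214 0.0389] [121 129 135]
[221 206] [0.5369 0.2274 0.0332] [142 148 148]
[222 206] [0.5369 0.225  0.0329] [154 159 158]
[223 206] [0.5368 0.2218 0.0365] [125 132 135]
[221 207] [0.5343 0.2261 0.0394] [141 148 150]
[222 207] [0.5344 0.2243 0.0362] [143 147 147]
[223 207] [0.5344 0.2218 0.0367] [134 140 142]
[221 208] [0.5319 0.2264 0.0381] [122 131 137]
[222 208] [0.5319 0.2246 0.0345] [136 143 144]
[223 208] [0.5319 0.221  0.0406] [124 129 131]
```

View pics/c1.png

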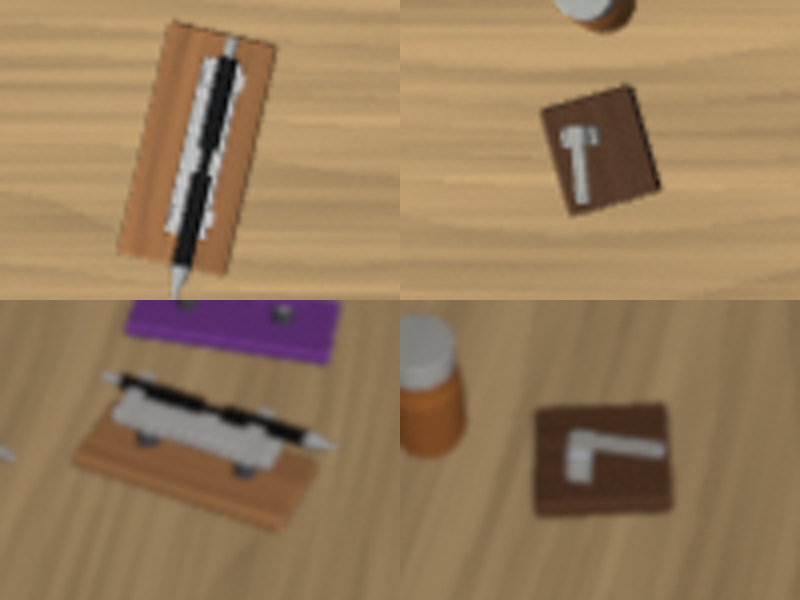

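The top crop shows the neck as a thinning of the barrel at crop (207,160), which is pixel (384,213), with the nose pointing down the image (-x). The clip's collar is at crop (578,137) with the blade pointing down to (583,202). Now precise fits from both cameras.

```bash
cat > fit.py <<'E'
from h import *
def onplane(n,u,v,z):
    K,T=cam(n); r=np.stack([(u-K[0,2])/K[0,0],(v-K[1,2])/K[1,1],np.ones_like(u)],-1)@T[:3,:3].T
    o=T[:3,3]; return (o+r*((z-o[2])/r[...,2])[...,None])[...,:2]
def resamp(img,n,c,yaw,z,L,W,step=.0005):
    # image in plane z aligned with yaw: rows = across, cols = along
    K,T=cam(n); a=np.arange(-L,L,step); b=np.arange(-W,W,step); A,B=np.meshgrid(a,b)
    X=c[0]+A*np.cos(yaw)-B*np.sin(yaw); Y=c[1]+A*np.sin(yaw)+B*np.cos(yaw)
    P=np.stack([X,Y,np.full_like(X,z)],-1); p=(P-T[:3,3])@T[:3,:3]; q=p@K.T; q=q[...,:2]/q[...,2:]
    return a,b,cv2.remap(img,q[...,0].astype(np.float32),q[...,1].astype(np.float32),cv2.INTER_CUBIC)
def line(n,img,c,yaw,z,lo,hi,W,weight):
    for _ in range(4):
        a,b,R=resamp(img,n,c,yaw,z,.1,W); wt=weight(R.astype(float))
        s=wt.sum(0); m=(a>lo)&(a<hi)&(s>.3*np.median(s[(a>lo)&(a<hi)])); yc=(wt*b[:,None]).sum(0)[m]/s[m]
        k,o=np.polyfit(a[m],yc,1); c=c+o*np.array([-np.sin(yaw),np.cos(yaw)]); yaw+=np.arctan(k)
    return c,yaw,a,b,R,wt
dark=lambda R: np.clip((75-R.max(-1))/55,0,1)
chrome=lambda R: np.clip((R[...,0]-75)/65,0,1)
E
python3 - <<'E'
from fit import *
for n in("top","side"):
    p=np.load(n+"_p.npy")
    c,yaw,a,b,R,wt=line(n,p,np.array([.523,-.169]),np.radians(168),.055,-.05,.05,.016,dark)
    print(n,"barrel",c.round(4),np.degrees(yaw).round(2))
    s=wt.sum(0)*.5; print([(int(round(x*1e3)),round(y,1)) for x,y in zip(a[::4],s[::4]) if abs(x)<.09])
    cv2.imwrite(f"pics/r_{n}.png",R)
    c,yaw,a,b,R,wt=line(n,p,np.array([.572,.2265]),np.radians(186),.0355,.010,.035,.008,chrome)
    print(n,"clip",c.round(4),np.degrees(yaw).round(2))
    s=wt.sum(0)*.5; print([(int(round(x*1e3)),round(y,1)) for x,y in zip(a[::4],s[::4]) if -.03<x<.06])
    # base: reg
    best=max(regions_of(n,"stand"),key=lambda r:r["score"])["region"]; v,u=np.nonzero(best)
    print("base",cv2.minAreaRect((onplane(n,u.astype(float),v.astype(float),.012)*1000).astype(np.float32)))
E
```

```text
top barrel [ 0.5229 -0.1695] 167.1
[(-88, np.float64(0.0)), (-86, np.float64(0.0)), (-84, np.float64(0.0)), (-82, np.float64(0.0)), (-80, np.float64(0.0)), (-78, np.float64(0.0)), (-76, np.float64(0.0)), (-74, np.float64(0.0)), (-72, np.float64(0.0)), (-70, np.float64(0.0)), (-68, np.float64(0.0)), (-66, np.float64(0.0)), (-64, np.float64(0.0)), (-62, np.float64(0.0)), (-60, np.float64(7.6)), (-58, np.float64(8.7)), (-56, np.float64(8.1)), (-54, np.float64(7.9)), (-52, np.float64(8.2)), (-50, np.float64(9.1)), (-48, np.float64(8.7)), (-46, np.float64(8.5)), (-44, np.float64(8.4)), (-42, np.float64(8.7)), (-40, np.float64(8.4)), (-38, np.float64(8.1)), (-36, np.float64(8.4)), (-34, np.float64(8.3)), (-32, np.float64(8.3)), (-30, np.float64(8.7)), (-28, np.float64(8.5)), (-26, np.float64(8.7)), (-24, np.float64(8.7)), (-22, np.float64(8.3)), (-20, np.float64(7.8)), (-18, np.float64(8.3)), (-16, np.float64(8.1)), (-14, np.float64(8.4)), (-12, np.float64(8.3)), (-10, np.float64(8.5)), (-8, np.float64(8.3)), (-6, np.float64(5.8)), (-4, np.float64(4.0)), (-2, np.float64(3.4)), (0, np.float
[... 4833 characters left out ...]
8, np.float64(4.9)), (10, np.float64(4.9)), (12, np.float64(4.9)), (14, np.float64(4.8)), (16, np.float64(4.9)), (18, np.float64(4.9)), (20, np.float64(4.9)), (22, np.float64(4.9)), (24, np.float64(5.0)), (26, np.float64(5.0)), (28, np.float64(4.9)), (30, np.float64(4.8)), (32, np.float64(4.8)), (34, np.float64(5.1)), (36, np.float64(5.2)), (38, np.float64(4.1)), (40, np.float64(0.6)), (42, np.float64(0.0)), (44, np.float64(0.4)), (46, np.float64(1.6)), (48, np.float64(1.9)), (50, np.float64(2.0)), (52, np.float64(2.2)), (54, np.float64(2.4)), (56, np.float64(2.7)), (58, np.float64(2.6))]
base ((532.9251708984375, -355.46600341796875), (158.0185546875, 134.5959014892578), 0.4626707136631012)
```

Request:
step_arm --motion '[[[0.04, 0.023, 0.0544, 0, 0, 0, -1], [0.04, 0.046, 0.1088, 0, 0, 0, -2], [0.04, 0.069, 0.163, 0, 0, 0, -3], [0.04, 0.092, 0.2175, 0, 0, 0, -4], [0.04, 0.115, 0.272, 0, 0, 0, -5], [0.04, 0.138, 0.326, 0, 0, 0, -6], [0.04, 0.161, 0.381, 0, 0, 0, -6], [0.04, 0.184, 0.435, 0, 0, 0, -6]]]' --newtons 30

```text
time: 2.0
tool_pos: [0.3883, -0.2068, 0.2537]
tcp_rot: [3.125, 0.316, 0.002]
wrist_force: [0.4, -0.0, -0.7]
width: 0.466
```

Request:
step_arm --motion '[[[0.04, 0.023, 0.0544, -0.005, 0, 0, -1], [0.04, 0.046, 0.1088, -0.01, 0, 0, -2], [0.04, 0.069, 0.163, -0.02, 0, 0, -3], [0.04, 0.092, 0.2175, -0.03, 0, 0, -4], [0.04, 0.115, 0.272, -0.04, 0, 0, -5], [0.04, 0.138, 0.326, -0.06, 0, 0, -6], [0.04, 0.161, 0.381, -0.08, 0, 0, -6.5], [0.04, 0.184, 0.434, -0.1, 0, 0, -6.5]]]'

```text
time: 3.0
tool_pos: [0.5731, 0.2293, 0.1534]
tcp_rot: [3.138, 0.139, 0.003]
wrist_force: [1.3, -1.4, 0.1]
width: 0.467
```

Request:
step_arm --motion '[[[0.04, -0.0005, -0.001, -0.025, 0, 0, 0], [0.04, -0.0005, -0.002, -0.05, 0, 0, 0], [0.04, -0.0005, -0.002, -0.075, 0, 0, 0], [0.04, -0.0005, -0.002, -0.095, 0, 0, 0], [0.04, -0.0005, -0.002, -0.105, 0, 0, 0], [0.04, -0.0005, -0.002, -0.111, 0, 0, 0], [0.04, -0.0005, -0.002, -0.1135, 0, 0, 0], [0.04, -0.0005, -0.002, -0.1135, 0, 0, 0]]]'

```text
time: 4.0
tool_pos: [0.5731, 0.2275, 0.0405]
tcp_rot: [3.138, 0.139, 0.005]
wrist_force: [0.9, -0.0, -0.3]
width: 0.467
```

```bash
python3 - <<'E'
from h import *
print(read_state()["tool_pos"],read_state()["wrist_force"])
p,d=read_camera("side")
u,v=w2px("side",np.array([.572,.227,.03])).astype(int)
cv2.imwrite("pics/c2.png",cv2.resize(p[v-50:v+40,u-60:u+60],(800,600),interpolation=cv2.INTER_CUBIC))
E
```

```text
[0.57306245 0.22747032 0.04054411] [ 0.90347822 -0.04616495 -0.34783133]
```

View pics/c2.png

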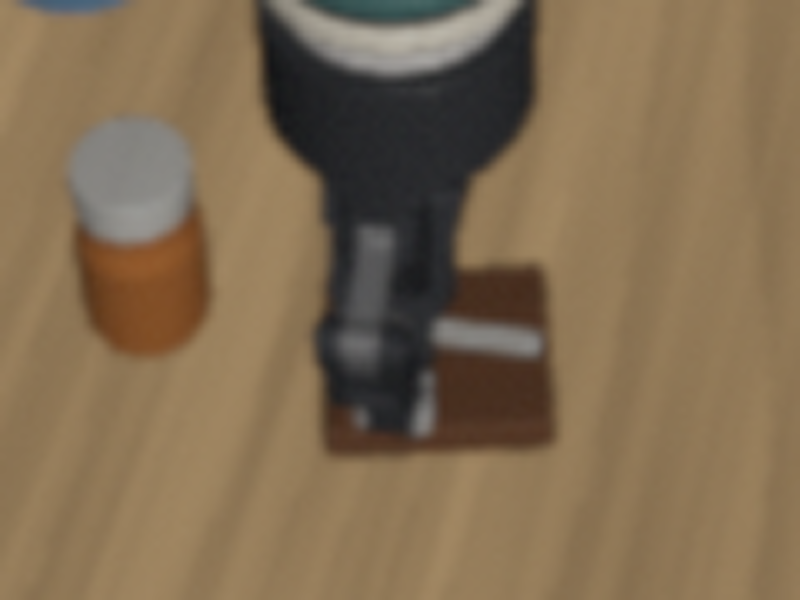

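The picture shows the near finger at (390,380), hiding the collar. The blade comes out towards (540,345), so the fingers straddle the clip. Now a small descent, then close.

Request:
step_arm --motion '[[[0.04, 0, 0, -0.0015, 0, 0, 0], [0.03, 0, 0, -0.0015, 0, 0, 0], [0.025, 0, 0, -0.0015, 0, 0, 0], [0.018, 0, 0, -0.0015, 0, 0, 0], [0.015, 0, 0, -0.0015, 0, 0, 0], [0.015, 0, 0, -0.0015, 0, 0, 0], [0.015, 0, 0, -0.0015, 0, 0, 0], [0.015, 0, 0, -0.0015, 0, 0, 0]]]' --newtons 30

```text
time: 5.05
tool_pos: [0.5733, 0.2275, 0.0394]
tcp_rot: [3.138, 0.139, 0.006]
wrist_force: [-0.7, -0.9, 2.9]
width: 0.233
```

Request:
step_arm --motion '[[[0.015, 0, 0, 0.003, 0, 0, 0], [0.015, 0, 0, 0.01, 0, 0, 0], [0.015, 0, 0, 0.025, 0, 0, 0], [0.015, 0, 0, 0.05, 0, 0, 0], [0.015, 0, 0, 0.08, 0, 0, 0], [0.015, 0, 0, 0.105, 0, 0, 0], [0.015, 0, 0, 0.12, 0, 0, 0], [0.015, 0, 0, 0.12, 0, 0, 0]]]'

```text
time: 6.05
tool_pos: [0.5743, 0.2279, 0.1614]
tcp_rot: [-3.138, -0.139, -0.011]
wrist_force: [-0.3, 0.3, -0.3]
width: 0.233
```

```bash
python3 - <<'E'
from h import *
print(read_state()["tool_pos"],read_state()["wrist_force"],read_state()["width"])
p,d=read_camera("side"); T=read_state()["tool_pos"]
u,v=w2px("side",T-[0,0,.015]).astype(int); print(u,v)
cv2.imwrite("pics/c3.png",cv2.resize(p[v-40:v+50,u-60:u+60],(800,600),interpolation=cv2.INTER_CUBIC))
E
```

```text
[0.57433534 0.22792701 0.16138515] [-0.27004277  0.32612664 -0.30891123] 0.2326195391228812
297 251
```

View pics/c3.png

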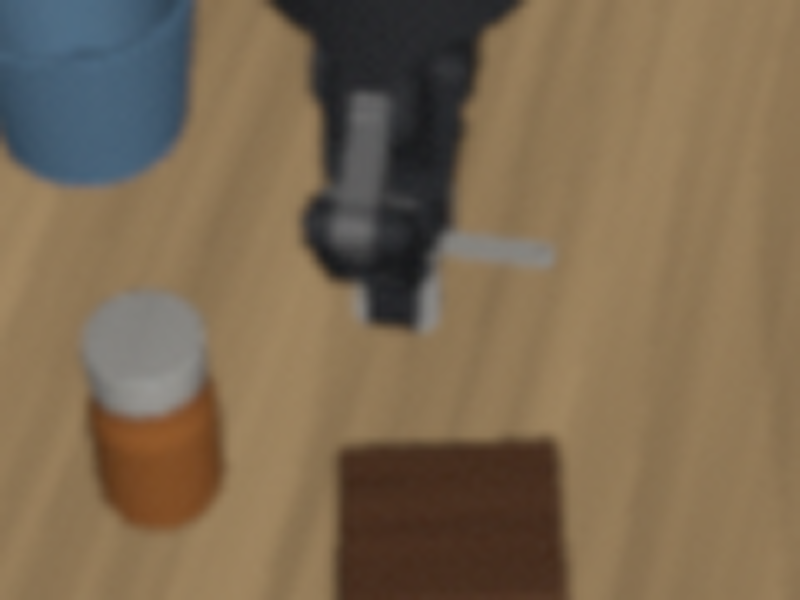

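The picture shows the clip held level at (400,290), with its blade to (550,250). Moving above the stand.

Request:
step_arm --motion '[[[0.015, -0.006, -0.045, 0, 0, 0, -2], [0.015, -0.013, -0.1, 0, 0, 0, -5], [0.015, -0.02, -0.155, 0, 0, 0, -8], [0.015, -0.028, -0.21, 0, 0, 0, -11], [0.015, -0.035, -0.265, 0, 0, 0, -14], [0.015, -0.043, -0.32, 0, 0, 0, -17], [0.015, -0.05, -0.375, 0, 0, 0, -17.8], [0.015, -0.053, -0.397, 0, 0, 0, -17.8]]]'

```text
time: 7.1
tool_pos: [0.5187, -0.1718, 0.1582]
tcp_rot: [3.121, -0.353, 0.003]
wrist_force: [-0.0, 0.3, -0.7]
width: 0.234
```

Request:
step_arm --motion '[[[0.015, 0, 0, -0.005, 0, 0, 0], [0.015, 0, 0, -0.015, 0, 0, 0], [0.015, 0, 0, -0.025, 0, 0, 0], [0.015, 0, 0, -0.035, 0, 0, 0], [0.015, 0, 0, -0.045, 0, 0, 0], [0.015, 0, 0, -0.05, 0, 0, 0], [0.015, 0, 0, -0.05, 0, 0, 0], [0.015, 0, 0, -0.05, 0, 0, 0]]]'

```text
time: 8.1
tool_pos: [0.5191, -0.172, 0.1086]
tcp_rot: [3.121, -0.353, 0.004]
wrist_force: [0.0, 0.1, 0.0]
width: 0.234
```

```bash
python3 - <<'E'
from fit import *
s=read_state(); T=s["tool_pos"]; print(T,s["tcp_rot"],s["wrist_force"],s["width"])
ims=[]
for n in("side","top"):
    p,d=read_camera(n); np.save(n+"_p2.npy",p); np.save(n+"_d2.npy",d)
    u,v=w2px(n,T-[0,0,.03]).astype(int); print(n,u,v)
    ims.append(cv2.resize(p[v-50:v+40,u-30:u+30],(400,600),interpolation=cv2.INTER_CUBIC))
cv2.imwrite("pics/c4.png",np.hstack(ims))
E
```

```text
[ 0.51911983 -0.17199736  0.10857469] [ 3.12089573 -0.35281022  0.00403286] [0.0369252  0.09809209 0.0270983 ] 0.23368744825816606
side 360 152
top 385 213
```

View pics/c4.png

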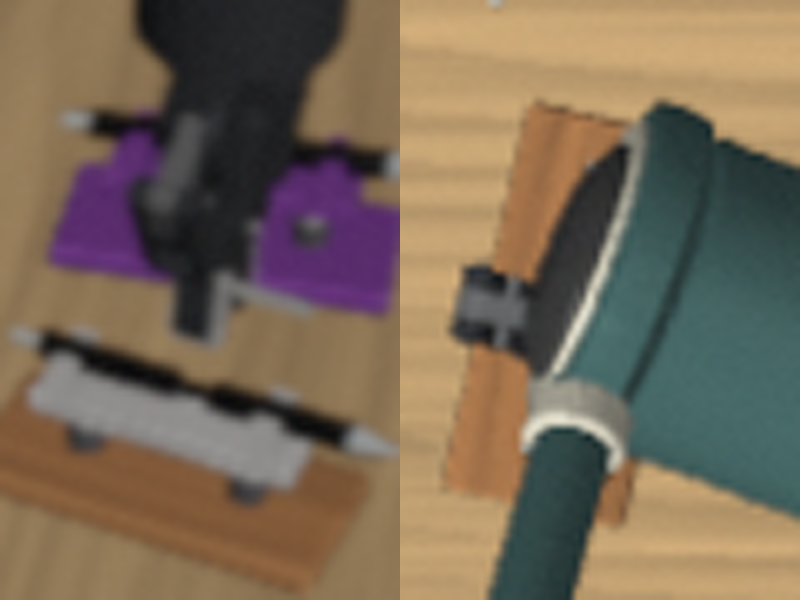

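The side half shows the held clip at (215,310), blade towards (315,310), above the neck at (200,388). The top view is hidden by the arm. I'll fit the blade in the side view relative to the neck.

```bash
python3 - <<'E'
from fit import *
p=np.load("side_p2.npy"); z=.1086-.0154+.0115
for zz in (z,z-.003):
    c,yaw,a,b,R,wt=line("side",p,np.array([.519,-.172]),np.radians(167.2),zz,.016,.034,.006,lambda R:np.clip((R.min(-1)-90)/60,0,1))
    print(zz,c.round(4),np.degrees(yaw).round(2)); s=wt.sum(0)*.5
    print([(int(round(x*1e3)),round(float(y),1)) for x,y in zip(a[::2],s[::2]) if 0<x<.055])
c,yaw,a,b,R,wt=line("side",p,np.array([.523,-.169]),np.radians(168),.055,-.02,.025,.016,dark)
print("barrel",c.round(4),np.degrees(yaw).round(2)); s=wt.sum(0)*.5
print([(round(x*1e3),round(float(y),1)) for x,y in zip(a[::2],s[::2]) if -.014<x<.02])
E
```

```text
0.1047 [ 0.5183 -0.1748] 165.47
[(0, 0.0), (1, 0.0), (2, 0.5), (3, 1.6), (4, 2.6), (5, 3.3), (6, 3.4), (7, 3.1), (8, 2.7), (9, 2.4), (10, 2.2), (11, 2.2), (12, 2.3), (13, 2.6), (14, 2.9), (15, 3.2), (16, 3.4), (17, 3.5), (18, 3.6), (19, 3.5), (20, 3.5), (21, 3.6), (22, 3.6), (23, 3.6), (24, 3.6), (25, 3.6), (26, 3.5), (27, 3.5), (28, 3.4), (29, 3.5), (30, 3.6), (31, 3.6), (32, 3.7), (33, 3.6), (34, 3.6), (35, 3.6), (36, 3.5), (37, 3.3), (38, 2.9), (39, 2.4), (40, 1.9), (41, 1.2), (42, 0.5), (43, 0.1), (44, 0.0), (45, 0.0), (46, 0.0), (47, 0.0), (48, 0.0), (49, 0.0), (50, 0.0), (51, 0.0), (52, 0.0), (53, 0.0), (54, 0.0)]
0.1017 [ 0.5176 -0.1782] 166.25
[(0, 0.1), (1, 0.8), (2, 1.9), (3, 2.9), (4, 3.5), (5, 3.4), (6, 3.1), (7, 2.7), (8, 2.3), (9, 2.2), (10, 2.2), (11, 2.4), (12, 2.7), (13, 3.0), (14, 3.2), (15, 3.5), (16, 3.6), (17, 3.7), (18, 3.6), (19, 3.5), (20, 3.6), (21, 3.6), (22, 3.6), (23, 3.6), (24, 3.6), (25, 3.5), (26, 3.5), (27, 3.4), (28, 3.5), (29, 3.6), (30, 3.7), (31, 3.7), (32, 3.6), (33, 3.6), (34, 3.6), (35, 3.5), (36, 3.2), (37, 2.9), (38, 2.4), (39, 1.8), (40, 1.1), (41, 0.4), (42, 0.1), (43, 0.0), (44, 0.0), (45, 0.0), (46, 0.0), (47, 0.0), (48, 0.0), (49, 0.0), (50, 0.0), (51, 0.0), (52, 0.0), (53, 0.0), (54, 0.0)]
barrel [ 0.5226 -0.171 ] 167.56
[(-14, 10.9), (-13, 10.7), (-12, 10.9), (-11, 10.9), (-10, 10.7), (-9, 10.3), (-8, 9.7), (-7, 8.6), (-6, 7.3), (-5, 5.9), (-4, 4.5), (-3, 3.5), (-2, 3.0), (-1, 2.9), (0, 2.9), (1, 2.9), (2, 2.8), (3, 2.6), (4, 2.4), (5, 2.4), (6, 2.6), (7, 3.3), (8, 4.5), (9, 6.4), (10, 8.3), (11, 9.9), (12, 10.8), (13, 11.3), (14, 11.7), (15, 11.6), (16, 11.6), (17, 11.8), (18, 11.9), (19, 12.1)]
```

Request:
step_arm --motion '[[[0.015, 0.0013, 0.003, 0, 0, 0, 0.2], [0.015, 0.0013, 0.003, -0.003, 0, 0, 0.2], [0.015, 0.0013, 0.003, -0.006, 0, 0, 0.2], [0.015, 0.0013, 0.003, -0.01, 0, 0, 0.2], [0.015, 0.0013, 0.003, -0.013, 0, 0, 0.2], [0.015, 0.0013, 0.003, -0.016, 0, 0, 0.2], [0.015, 0.0013, 0.003, -0.018, 0, 0, 0.2], [0.015, 0.0013, 0.003, -0.018, 0, 0, 0.2]]]'

```text
time: 9.2
tool_pos: [0.5203, -0.169, 0.0905]
tcp_rot: [3.122, -0.347, 0.004]
wrist_force: [0.0, 0.3, 0.4]
width: 0.234
```

Request:
step_arm --motion '[[[0.015, 0, 0, -0.001, 0, 0, 0], [0.015, 0, 0, -0.002, 0, 0, 0], [0.015, 0, 0, -0.003, 0, 0, 0], [0.015, 0, 0, -0.004, 0, 0, 0], [0.015, 0, 0, -0.005, 0, 0, 0], [0.015, 0, 0, -0.006, 0, 0, 0], [0.015, 0, 0, -0.007, 0, 0, 0], [0.015, 0, 0, -0.007, 0, 0, 0]]]'

```text
time: 10.2
tool_pos: [0.5202, -0.169, 0.0834]
tcp_rot: [3.122, -0.348, 0.003]
wrist_force: [0.0, -0.0, 0.8]
width: 0.236
```

Request:
step_arm --motion '[[[0.015, 0, 0, -0.001, 0, 0, 0], [0.015, 0, 0, -0.002, 0, 0, 0], [0.015, 0, 0, -0.003, 0, 0, 0], [0.015, 0, 0, -0.004, 0, 0, 0], [0.015, 0, 0, -0.005, 0, 0, 0], [0.015, 0, 0, -0.005, 0, 0, 0], [0.015, 0, 0, -0.005, 0, 0, 0], [0.015, 0, 0, -0.005, 0, 0, 0]]]'

```text
time: 11.2
tool_pos: [0.5203, -0.169, 0.0784]
tcp_rot: [3.122, -0.347, 0.004]
wrist_force: [-0.1, -0.4, -0.6]
width: 0.233
```

Request:
step_arm --motion '[[[0.015, 0, 0, -0.001, 0, 0, 0], [0.015, 0, 0, -0.0015, 0, 0, 0], [0.015, 0, 0, -0.002, 0, 0, 0], [0.015, 0, 0, -0.0025, 0, 0, 0], [0.015, 0, 0, -0.003, 0, 0, 0], [0.015, 0, 0, -0.0035, 0, 0, 0], [0.015, 0, 0, -0.004, 0, 0, 0], [0.015, 0, 0, -0.004, 0, 0, 0]]]'

```text
time: 12.2
tool_pos: [0.5202, -0.169, 0.0744]
tcp_rot: [3.122, -0.347, 0.003]
wrist_force: [0.1, -0.5, -0.7]
width: 0.236
```

```bash
python3 - <<'E'
from h import *
s=read_state(); T=s["tool_pos"]; print(T,s["wrist_force"],s["torque"])
p,d=read_camera("side"); u,v=w2px("side",T-[0,0,.02]).astype(int)
cv2.imwrite("pics/c5.png",cv2.resize(p[v-30:v+30,u-40:u+40],(800,600),interpolation=cv2.INTER_CUBIC))
E
```

```text
[ 0.52023933 -0.16900749  0.07438026] [ 0.10888227 -0.45798007 -0.69479566] [ 0.01459568  0.0035735  -0.00733419]
```

View pics/c5.png

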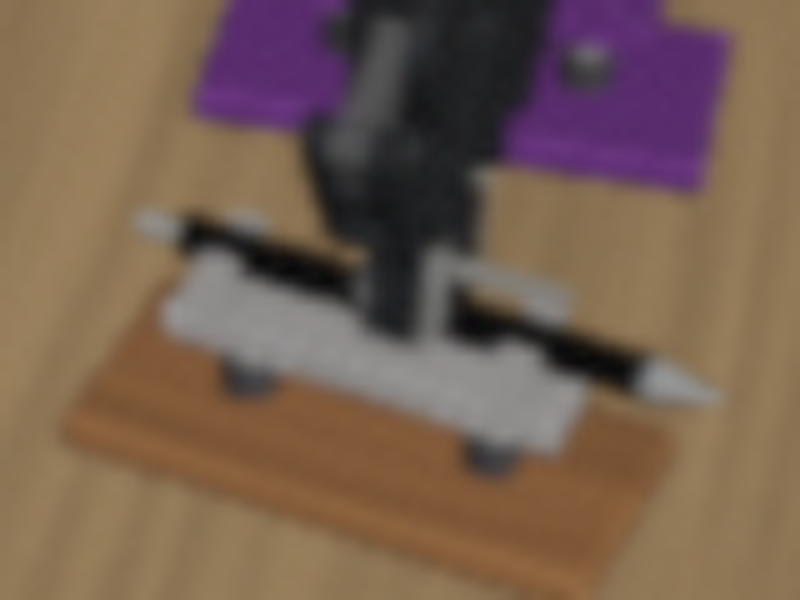

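The clip straddles the barrel at the neck: collar at (400,295), blade along the barrel to (565,295) towards the nose at (690,385). There is no contact force yet, so I keep lowering gently.

Request:
step_arm --motion '[[[0.015, 0, 0, -0.001, 0, 0, 0], [0.015, 0, 0, -0.002, 0, 0, 0], [0.015, 0, 0, -0.003, 0, 0, 0], [0.015, 0, 0, -0.004, 0, 0, 0], [0.015, 0, 0, -0.005, 0, 0, 0], [0.015, 0, 0, -0.006, 0, 0, 0], [0.015, 0, 0, -0.006, 0, 0, 0], [0.015, 0, 0, -0.006, 0, 0, 0]]]'

```text
time: 13.25
tool_pos: [0.5203, -0.169, 0.0686]
tcp_rot: [3.122, -0.347, 0.004]
wrist_force: [-0.7, 0.6, 0.8]
width: 0.233
```

Request:
step_arm --motion '[[[0.015, 0, 0, -0.0005, 0, 0, 0], [0.015, 0, 0, -0.001, 0, 0, 0], [0.015, 0, 0, -0.0015, 0, 0, 0], [0.015, 0, 0, -0.002, 0, 0, 0], [0.015, 0, 0, -0.002, 0, 0, 0], [0.015, 0, 0, -0.002, 0, 0, 0], [0.015, 0, 0, -0.002, 0, 0, 0], [0.015, 0, 0, -0.002, 0, 0, 0]]]'

```text
time: 14.25
tool_pos: [0.5203, -0.169, 0.0666]
tcp_rot: [3.122, -0.347, 0.004]
wrist_force: [-1.3, 1.5, 2.5]
width: 0.232
```

Request:
step_arm --motion '[[[0.015, 0, 0, -0.0005, 0, 0, 0], [0.015, 0, 0, -0.001, 0, 0, 0], [0.015, 0, 0, -0.0015, 0, 0, 0], [0.015, 0, 0, -0.002, 0, 0, 0], [0.015, 0, 0, -0.002, 0, 0, 0], [0.015, 0, 0, -0.002, 0, 0, 0], [0.015, 0, 0, -0.002, 0, 0, 0], [0.015, 0, 0, -0.002, 0, 0, 0]]]'

```text
time: 15.25
tool_pos: [0.5204, -0.169, 0.0647]
tcp_rot: [3.122, -0.348, 0.004]
wrist_force: [-2.0, 0.8, 4.9]
width: 0.24
```

```bash
python3 - <<'E'
from h import *
for i in range(4):
    s=read_state(); print(s["tool_pos"].round(4),s["wrist_force"].round(2)); 
    p,d=read_camera("side")
np.save("side_p3.npy",p)
E
```

```text
[ 0.5204 -0.169   0.0647] [-2.05  0.78  4.87]
[ 0.5204 -0.169   0.0647] [-1.61  1.28  4.65]
[ 0.5204 -0.169   0.0647] [-2.43  1.54  4.91]
[ 0.5204 -0.169   0.0647] [-2.03 -0.16  4.57]
```

Request:
step_arm --motion '[[[0.015, -0.0002, 0, 0, 0, 0, 0], [0.015, -0.0004, 0.0001, 0, 0, 0, 0], [0.015, -0.0006, 0.0001, 0, 0, 0, 0], [0.015, -0.0008, 0.0002, 0, 0, 0, 0], [0.015, -0.0008, 0.0002, 0, 0, 0, 0], [0.015, -0.0008, 0.0002, 0, 0, 0, 0], [0.015, -0.0008, 0.0002, 0, 0, 0, 0], [0.015, -0.0008, 0.0002, 0, 0, 0, 0]]]'

```text
time: 16.45
tool_pos: [0.5202, -0.169, 0.065]
tcp_rot: [3.121, -0.347, 0.006]
wrist_force: [3.0, 1.1, 3.7]
width: 0.233
```

```bash
python3 - <<'E'
from fit import *
for i in range(2):
    s=read_state(); print(s["tool_pos"].round(4),s["wrist_force"].round(2)); p,d=read_camera("side")
np.save("side_p4.npy",p)
g=lambda f:cv2.cvtColor(f,cv2.COLOR_BGR2GRAY).astype(np.float32)
a=np.load("side_p2.npy")
# barrel ends shift, by nose and button patches; cradle fall expected in px:
for P in ([.4525,-.153,.055],[.585,-.183,.055]):
    P=np.array(P); u,v=w2px("side",P).astype(int); e=w2px("side",P-[0,0,.003])-w2px("side",P)
    sl=np.s_[v-8:v+9,u-9:u+10]
    r=cv2.matchTemplate(cv2.resize(p[v-12:v+13,u-13:u+14],None,fx=8,fy=8,interpolation=cv2.INTER_CUBIC),cv2.resize(a[sl],None,fx=8,fy=8,interpolation=cv2.INTER_CUBIC),cv2.TM_CCOEFF_NORMED)
    _,m,_,l=cv2.minMaxLoc(r); print("shift px",(np.array(l)-32)/8,"3mm down would be",e.round(2),round(m,3))
E
```

```text
[ 0.5202 -0.169   0.065 ] [3.01 1.06 3.7 ]
[ 0.5202 -0.169   0.065 ] [2.68 0.27 4.66]
shift px [-0.125  1.   ] 3mm down would be [-0.13  0.91] 0.991
shift px [0. 1.] 3mm down would be [-0.04  0.9 ] 0.995
```

The cradle is down about 3 mm at both ends (image shift 1.0 px, where 3 mm would be 0.9 px), and the force is about 4.7 N. Easing up, then releasing.

Request:
step_arm --motion '[[[0.015, 0.0002, 0, 0, 0, 0, 0], [0.015, 0.0003, 0, 0.001, 0, 0, 0], [0.015, 0.0003, 0, 0.002, 0, 0, 0], [0.015, 0.0003, 0, 0.0027, 0, 0, 0], [0.015, 0.0003, 0, 0.0027, 0, 0, 0], [0.015, 0.0003, 0, 0.0027, 0, 0, 0], [0.015, 0.0003, 0, 0.0027, 0, 0, 0], [0.015, 0.0003, 0, 0.0027, 0, 0, 0]]]'

```text
time: 17.55
tool_pos: [0.5202, -0.1689, 0.0675]
tcp_rot: [3.121, -0.347, 0.005]
wrist_force: [0.5, 0.6, 2.3]
width: 0.233
```

Request:
step_arm --motion '[[[0.022, 0, 0, 0, 0, 0, 0], [0.024, 0, 0, 0, 0, 0, 0], [0.027, 0, 0, 0, 0, 0, 0], [0.03, 0, 0, 0, 0, 0, 0], [0.035, 0, 0, 0, 0, 0, 0], [0.035, 0, 0, 0, 0, 0, 0], [0.035, 0, 0, 0, 0, 0, 0], [0.035, 0, 0, 0, 0, 0, 0]]]'

```text
time: 18.55
tool_pos: [0.5202, -0.1689, 0.0675]
tcp_rot: [3.121, -0.347, 0.005]
wrist_force: [-1.3, 1.0, 0.4]
width: 0.409
```

Request:
step_arm --motion '[[[0.035, 0, 0, 0.005, 0, 0, 0], [0.035, 0, 0, 0.012, 0, 0, 0], [0.035, 0, 0, 0.025, 0, 0, 0], [0.035, 0, 0, 0.045, 0, 0, 0], [0.035, 0, 0, 0.075, 0, 0, 0], [0.035, 0, 0, 0.105, 0, 0, 0], [0.035, 0, 0, 0.13, 0, 0, 0], [0.035, 0, 0, 0.13, 0, 0, 0]]]'

```text
time: 19.55
tool_pos: [0.5222, -0.1696, 0.2011]
tcp_rot: [3.12, -0.347, 0.015]
wrist_force: [-0.6, -0.6, -0.8]
width: 0.415
```

```bash
python3 - <<'E'
from fit import *
s=read_state(); print(s["time"],s["tool_pos"].round(4),s["wrist_force"].round(2))
p,d=read_camera("side"); u,v=360,170
cv2.imwrite("pics/c6.png",cv2.resize(p[v-30:v+30,u-40:u+40],(800,600),interpolation=cv2.INTER_CUBIC))
a=np.load("side_p2.npy")
for P in ([.4525,-.153,.055],[.585,-.183,.055]):
    P=np.array(P); u,v=w2px("side",P).astype(int)
    r=cv2.matchTemplate(cv2.resize(p[v-12:v+13,u-13:u+14],None,fx=8,fy=8,interpolation=cv2.INTER_CUBIC),cv2.resize(a[v-8:v+9,u-9:u+10],None,fx=8,fy=8,interpolation=cv2.INTER_CUBIC),cv2.TM_CCOEFF_NORMED)
    print("shift px",(np.array(cv2.minMaxLoc(r)[3])-32)/8)
c,yaw,aa,b,R,wt=line("side",p,np.array([.52,-.171]),np.radians(167.2),.0645,.01,.034,.005,lambda R:np.clip((R.min(-1)-90)/60,0,1))
print(c.round(4),np.degrees(yaw).round(1))
E
```

```text
19.55 [ 0.5222 -0.1696  0.2011] [-0.65 -0.59 -0.81]
shift px [0. 0.]
shift px [0. 0.]
[ 0.5195 -0.1731] 168.3
```

View pics/c6.png

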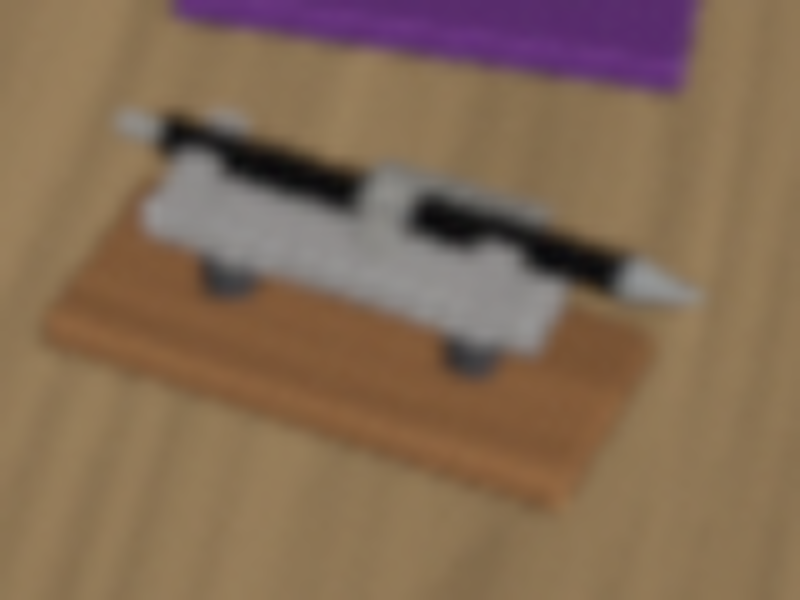

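The clip hangs in the neck at (390,200), its blade along the barrel to (545,215) towards the nose at (660,285). The cradle is back up with zero image shift, and the gripper is clear. Handing in.

```bash
python3 -c "
from h import *
print(finish_job())"
```

```text
the job is handed in; nothing more can be done
None
```

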